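# Put a freshly glued sanding block into the spring press

## Task

The abrasive strip under the cork sanding block has just been glued and must set under pressure. With one fingertip press down the long steel thumb bar on the robot's side of the spring press to hold its flap open, and meanwhile with the other push the block along the bed, under the flap, right up against the wooden stop; only then let the flap come down on the block and take the hand away. The block is only pushed, never lifted or tipped, and the other things on the bench stay where they are.

Things in the scene. Friction and masses are not known exactly. Their poses are not given: they have to be found in the camera images.
- press: Spring glue press, fixed on the bench: plywood bed with rails, stop and a steel flap. Origin on the bench top. +x: push direction (roughly to the robot's right), +z up, +y away from the thumb bar (roughly away from the robot). All press offsets below are in this frame, mm. Bed: x -152 to 70, y -54 to 47, top z = 8. Infeed (x under -38) has no rails.
- mouth (a point): On the bed under the flap's front edge, press (-8, 0, 8). Straight waxed wooden rails, top z = 24, 64 apart, run from x = -16 to the stop; before that they flare to 75 apart at x = -38. The flap's pad covers x -8 to 42, y -20 to 24; closed, its underside is 27 to 36 above the bench, too low for the block, and pushing the block against it does not open it.
- hinge (a point): Middle of the hinge pin, press (22, -46, 30). The pin runs along x between steel bearings from x = -7 to 51, top z = 39. The flap reaches from it over the rail and across the channel (+y side), its top at z = 53 when level; wide open it stands up to z = 75, only over x -8 to 43. The thumb bar sticks out on the other side (-y).
- flap (a joint): Angle of flap and thumb bar, rad: 0 closed on nothing, 0.20 when the pad lies flat on the 33 mm block, 0.50 fully open (hard stop). Pressing the thumb bar down opens it; a spring shuts it when let go. Starts at 0. About 4 N on the bar starts it, 8 N holds it fully open. The block passes freely from 0.30.
- thumb_bar (a point): Upper face of the thumb bar, mid-width, at press x = -100. Steel strip with a dark tread, 34 wide, 4 thick, along press x -180 to 40 on the robot's side, moving with the flap. Closed: this point y = -87, z = 39; inner edge y -72, z 31, outer edge y -102, z 47. Fully pressed: level, y -69 to -103, top z = 18, so one fingertip can slide along it while the other, level with it, meets the block.
- stop (a point): Foot of the wooden stop's face, at its middle, on the bed: press (56, 0, 8). The face is upright, 26 mm high above the bed.
- sanding_block: Cork block on a dark abrasive strip, 60 x 96 x 33 mm (cork 58 wide), about 70 g. Origin: centre of its underside; its y axis is the long one, along the push direction (either way round). Starts on the infeed in front of the flap, a little askew. Against the stop its origin is at press x = 8, its rear end at x = -40, which is 32 mm outside the flap.
- glue_bottle: Cream glue bottle with orange nozzle, 52 mm across, 152 mm tall; bystander. Origin at the centre of its underside.
- tape_roll: Yellow roll of tape lying flat, 62 mm across, 19 mm high; bystander. Origin at the centre of its underside.
- putty_lump: Green lump of wax putty, 46 x 71 x 26 mm; bystander. Origin at the centre of its underside.
- liner_pen: Black pen, 11 x 135 x 11 mm, long axis its y; bystander. Origin at the centre of its underside.
- offcut_2: Small pale wood offcut, 18 x 29 x 12 mm; bystander. Origin at the centre of its underside.
There are look-alikes about, which are no part of the job. There is more than one size of the sanding_block; the job needs the larger.

How it is judged:
On the way, in this order (a step that is already met when the one before it is completed fails the run):
1. a finger holds the flap open by the thumb bar while the block is still in front of it (value of joint flap above 0.28 rad and contact force between the fingers and press above 0.5 N and x of sanding_block in the frame of press below -0.05 m), for 0.1 s.
2. the block is up against the stop while a finger still holds the flap open (value of joint flap above 0.25 rad and contact force between the fingers and press above 0.5 N and x of sanding_block in the frame of press above 0.004 m), for 0.1 s.
At the end, for the whole second after the job is handed in: the block lies flat on the bed between the rails, within 4 mm of the stop, and the flap has come down on it (flap joint 0.14 to 0.25 rad), everything at rest (x of sanding_block in the frame of press above 0.004 m and y of sanding_block in the frame of press between -0.006 and 0.006 m and angle between the y axis of sanding_block and the x axis of press, either way round below 0.09 rad and angle between sanding_block's own z axis and vertical below 0.05 rad and value of joint flap between 0.14 and 0.25 rad and linear speed of sanding_block below 0.01 m/s); the robot touches nothing.
It fails at once if the block is lifted off the bed (more than 6 mm) or tipped (z of sanding_block in the frame of press above 0.013 m or angle between sanding_block's own z axis and vertical above 0.15 rad).
It fails at once if the block falls off the bed (z of sanding_block in the frame of press below 0.001 m).
It fails at once if another thing on the bench is moved by more than 15 mm (distance of any of glue_bottle, tape_roll, putty_lump, liner_pen, offcut_2 from where it was at the start of the episode above 0.015 m).
It also fails if it takes over 37 s, if anything falls off the work surface, if the arm or the gripper's body presses on something with over 40 N, if the wrist force passes 120 N, or if a joint passes its speed limit or range.

## Robot

A 6-joint arm with a two-finger parallel gripper is mounted at the origin on a cart in front of the work surface, level with it; the furniture and walls round the work are solid. World frame = base frame: x ahead of the robot, y to its left, z up, the work surface at z = 0. Lengths are in m, angles in rad, forces in N, time in s.
With the tool pointing down it reaches from about 0.35 to 0.775 m from the base axis. Payload 5.5 kg.
Tool frame: the origin (TCP) lies midway between the tips of the shut fingers; the grasp point (between the pads) lies 19 mm behind it; z points along the fingers, y is the line along which they close (so a half turn about z gives the same grasp; the last joint's range is limited). The gripper opens to 85 mm and grips with 20 to 120 N. Pads are 22 mm wide; open, the fingers measure 114 mm over their backs; the gripper's body (76 mm by 85 mm) begins 54 mm behind the grasp point. The pads swing forward as they close: fully open they stand 13 mm farther back than shut.
Start: joints at [-1.332, 0.313, 0.046, 1.304, 0, 1.431], TCP at [0.213, -0.534, 0.231] pointing down, gripper open.
Joint ranges: [-2.76, 2.76], [-0.86, 1.69], [-1.03, 1.26], [-2.2, 2.34], [-1.47, 1.5], [-3.14, 3.14]. Speed limits (rad/s): [2.57, 2.57, 3.14, 3.14, 3.14, 3.14].

## Interface

Orientations are given as [roll, pitch, yaw] about the fixed x, y, z axes, in that order (R = Rz(yaw) Ry(pitch) Rx(roll)).
In Python, from bench import arm gives the robot as it stands.
- The arm moves only by the tool drive_tool, never from a script. Its argument "targets" is a list of rows, each an object of numbers: "tx", "ty", "tz": the shift along the tool's x, y, z in m; "twist": the turn about the tool's z in degrees. A call has 1 to 12 rows; each row shifts and turns the commanded pose from where the row before left it, along the tool's axes as they then stand; what a row does not reach is not made up. A row lasts 1/10 s, in which the tool goes at most 50 mm and 8.59 degrees, less where a joint would pass 70% of its speed; a pose out of reach is approached as far as the arm can. A call is refused whole if a number of a shift passes 0.05 or a number of a turn 8.59, either way. A call with a gripper value outside its range is refused whole. "jaw" is the opening, from -1 (shut) to 1 (fully open), set as the call begins (left out, the last holds). The fingers move at their own pace and stop on an object; "grip_force" is the grip in N (left out, the last holds). Time passes only in rows, so rows that do not move let the fingers close. It gives the time, the measured TCP pose, the force and the opening at its end, in the units of the state.
- arm.observe(): the state, without advancing time (a new reading comes with each control period).
- arm.read_camera(name): name is "side" or "top"; returns a dict with "color" (384x512x3 uint8, red, green, blue), "z_map" (384x512 float32, m along the optical axis (not along the pixel's ray), 0 where there is no reading), "fx", "fy", "cx", "cy" (pixels), "position" and "orientation" of the camera in the world. Camera axes: x right, y up, looking along -z (the intrinsics and any distortion apply to the point x, -y, -z); pixel columns grow to the right and rows downward; lengths in m; the calibration is good to about 2 mm. A picture is of the moment at which its call begins.
- arm.finish_job(): hands the job in, once; it reports no verdict.
The state is a dict: "time_s": time; "joints": joint angles; "qvel": joint speeds; "joint_torque": joint torques, N m; "eef_pos": TCP position; "tool_rot": TCP orientation; "ft_force": force on the tool from outside, world axes, zero at the start; "torque": the same for the moment, N m; "grip_width": finger opening in m.
Only numpy, scipy, OpenCV 4.12 (cv2) and the standard library are available. Lean on these libraries where they do the work, as an engineer would, in place of code of your own. Each camera call takes 0.05 s, during which the arm holds its last target. There are 200 camera calls.

## Working session

There is one attempt and no reset: what is moved stays moved. The work goes in short steps, Python scripts to look and compute and a tool call to move; the robot and the scene stay as the last step left them, time stands still between calls to the robot, and variables do not carry over. Pictures are saved under pics/ and viewed, on a budget of 10 in all, crops included, one or two more only if the job needs it, and the job is handed in when it is done.

Besides the shell and the picture viewer there is one more tool, called after "Emit:" by a JSON object that holds its "api" and its "payload", one argument or row to a line. drive_tool: Moves the arm, as the interface text tells. Its arguments: {"type":"object","properties":{"targets":{"type":"array"},"jaw":{"type":"number"},"grip_force":{"type":"number"}},"required":["targets"]}

```bash
ls; mkdir -p pics
cat > h.py <<'E'
import numpy as np, cv2
from scipy.spatial.transform import Rotation as R
from bench import arm
def pts(c):
    z=c["z_map"]; v,u=np.mgrid[:z.shape[0],:z.shape[1]]
    P=np.stack([(u-c["cx"])/c["fx"]*z,-(v-c["cy"])/c["fy"]*z,-z],-1)
    return P@rot(c).T+np.array(c["position"])
def rot(c):
    o=np.array(c["orientation"])
    return o if o.shape==(3,3) else (R.from_euler('xyz',o) if o.size==3 else R.from_quat(o)).as_matrix()
E
python3 - <<'E'
from h import *
s=arm.observe(); print(s)
for n in("top","side"):
    c=arm.read_camera(n); cv2.imwrite(f"pics/{n}0.png",c["color"][...,::-1]); np.savez(f"{n}0.npz",**c)
    print({k:v for k,v in c.items() if k not in("color","z_map")})
E
```

```text
pics
{'time_s': 0.0, 'joints': array([-1.33161569e+00,  3.13983331e-01,  4.49746549e-02,  1.30357995e+00,
       -1.80107310e-05,  1.43118098e+00]), 'qvel': array([-8.38372223e-04, -4.85860678e-05,  1.54033120e-03,  4.36503974e-04,
        1.32411796e-03,  9.72830644e-04]), 'joint_torque': array([-2.08617882e-05, -4.80629468e+01,  2.98530793e+01,  1.95991178e-02,
       -3.57660099e-05,  1.30062936e-06]), 'eef_pos': array([ 0.21249313, -0.53375186,  0.2304168 ]), 'tool_rot': array([-3.13981529e+00, -2.31584044e-04,  3.78795788e-01]), 'ft_force': array([-0.83568849,  0.96970469,  0.0311646 ]), 'torque': array([ 0.05845545, -0.00285766,  0.04422558]), 'grip_width': 0.08518569148290756}
{'fx': 494.58371265748815, 'fy': 494.58371265748815, 'cx': 255.31253439039264, 'cy': 190.1869505292284, 'position': array([0.34029677, 0.17233715, 1.12029889]), 'orientation': array([ 0.18908123, -0.00339249, -1.56008165])}
{'fx': 403.1496988219887, 'fy': 403.1496988219887, 'cx': 257.8023058180318, 'cy': 186.56023573073443, 'position': array([ 0.47481764, -0.52793257,  0.58263423]), 'orientation': array([ 0.94311461, -0.01494887, -0.09627608])}
```

View pics/top0.png

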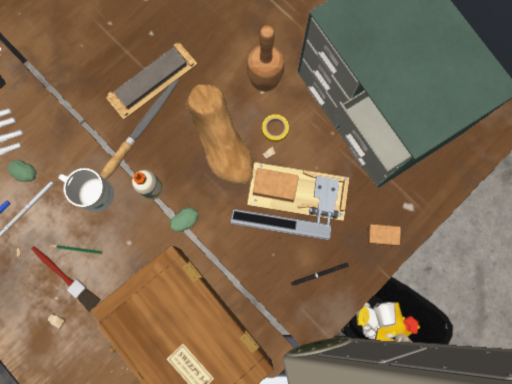

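View pics/side0.png

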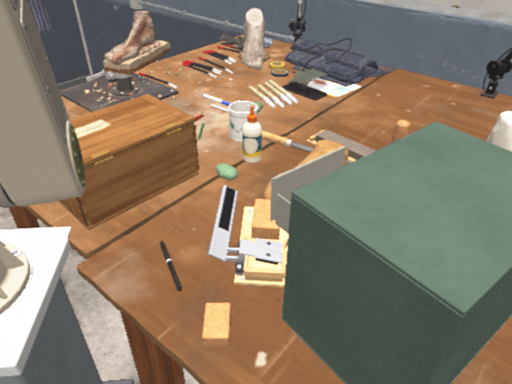

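Top view: the candidates for the block are the cork on the bed at (274,183) and the cork piece on the bare bench at (384,234). The press runs from (245,163) to (348,238), with the thumb bar at (232–330, 211–238). The shoe last at (225,140) stands close beside the infeed, and the pen is at (320,273). Next I measure and take a close crop.

Run:
```python
from h import *
c=dict(np.load("top0.npz")); P=pts(c)
for u,v in [(274,183),(384,234),(260,220),(300,228),(326,190),(235,170),(205,95),(320,273),(297,210),(344,190),(270,153),(340,120)]:
    print((u,v),P[v,u].round(4))
crop=c["color"][140:300,200:410,::-1]; cv2.imwrite("pics/crop1.png",cv2.resize(crop,None,fx=3.5,fy=3.5,interpolation=cv2.INTER_CUBIC))
hsv=cv2.cvtColor(c["color"],cv2.COLOR_RGB2HSV)
for u,v in [(274,183),(384,234),(252,207),(300,175)]: print(hsv[v,u])
z=P[...,2]; x,y=P[...,0],P[...,1]
# cork top by height
for n,(u,v),h in (("big",(274,183),.041),("small",(384,234),None)):
    h=h or z[v,u]
    m=(abs(z-z[v,u])<.006)&(abs(hsv[...,0].astype(int)-int(hsv[v,u,0]))<5)
    k,l=cv2.connectedComponents(m.astype(np.uint8),connectivity=4); q=l==l[v,u]
    r=cv2.minAreaRect(P[q][:,:2].astype(np.float32)); print(n,q.sum(),P[q].mean(0),r,cv2.boxPoints(r))
```

```text
(274, 183) [0.563  0.1295 0.0442]
(384, 234) [ 0.4543 -0.116   0.0242]
(260, 220) [0.4802 0.1599 0.0419]
(300, 228) [0.4635 0.0722 0.0422]
(326, 190) [0.5483 0.0143 0.0449]
(235, 170) [0.5916 0.2167 0.0442]
(205, 95) [0.7433 0.2823 0.1058]
(320, 273) [0.3675 0.026  0.0134]
(297, 210) [0.5081 0.0758 0.01  ]
(344, 190) [ 0.5507 -0.0274  0.0349]
(270, 153) [0.641  0.1377 0.0101]
(340, 120) [0.6539 0.0095 0.2106]
[ 15 131 213]
[ 14 129 213]
[ 13 134 116]
[ 23  80 244]
big 934 [0.56200211 0.12588473 0.04110536] ((0.5619112849235535, 0.12602399289608002), (0.0941183865070343, 0.058673691004514694), 79.63728332519531) [[0.524588   0.08500948]
 [0.5823046  0.07445531]
 [0.5992346  0.1670385 ]
 [0.541518   0.17759266]]
small 576 [ 0.45323652 -0.11768325  0.02351749] ((0.4535020887851715, -0.11821421980857849), (0.06910345703363419, 0.041838161647319794), 85.87213134765625) [[ 0.43015015 -0.1511705 ]
 [ 0.47187978 -0.15418212]
 [ 0.47685403 -0.08525793]
 [ 0.4351244  -0.08224632]]
```

View pics/crop1.png

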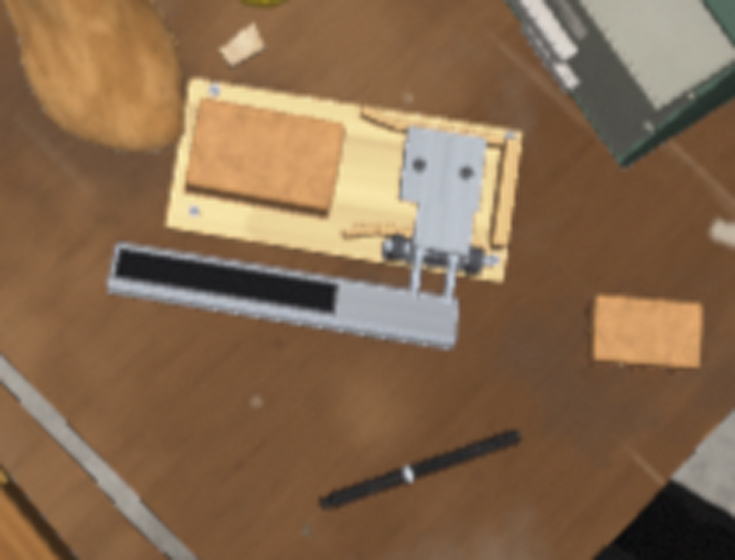

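```bash
cat >> h.py <<'E'
def cast(c,uv,h):
    uv=np.atleast_2d(uv).astype(float); d=np.stack([(uv[:,0]-c["cx"])/c["fx"],-(uv[:,1]-c["cy"])/c["fy"],-np.ones(len(uv))],-1)@rot(c).T
    p=np.array(c["position"]); return (p+d*((h-p[2])/d[:,2])[:,None])[:,:2]
E
python3 - <<'E'
from h import *
c=dict(np.load("top0.npz")); P=pts(c)
cr=lambda l: np.array(l)/3.5+np.array([200,140])-0.36
bed=cr([(192,78),(522,130),(503,282),(167,229)])
W=cast(c,bed,.008); Q=np.array([(-152,47),(70,47),(70,-54),(-152,-54)])/1e3
def fit(Q,W):
    q=Q-Q.mean(0);w=W-W.mean(0);U,s,V=np.linalg.svd(q.T@w);A=(U@V).T;return A,W.mean(0)-A@Q.mean(0)
A,t=fit(Q,W); print("press yaw",np.arctan2(A[1,0],A[0,0]),t,"res mm",((W-Q@A.T-t)*1e3).round(1))
np.savez("press.npz",A=A,t=t)
inv=lambda w:(np.asarray(w)-t)@A
# checks: bar corners
o=inv(cast(c,cr([(110,292),(453,348)]),.047)); i=inv(cast(c,cr([(118,243),(459,300)]),.031)); print("bar",(o*1e3).round(),(i*1e3).round())
# stop top face front edge & flap edges
print("flap pad/front",(inv(cast(c,cr([(407,127),(486,140)]),.035))*1e3).round())
print("stop face top",(inv(cast(c,cr([(505,140),(492,245)]),.034))*1e3).round())
# block
hsv=cv2.cvtColor(c["color"],cv2.COLOR_RGB2HSV)
m=cv2.inRange(hsv,(12,105,150),(18,160,255)); k,l=cv2.connectedComponents(m,connectivity=4); q=(l==l[183,274]).astype(np.uint8)
ct=max(cv2.findContours(q,0,2)[0],key=cv2.contourArea)[:,0]
r=cv2.minAreaRect((inv(cast(c,ct,.041))*1e3).astype(np.float32)); print("block",r,cv2.boxPoints(r).round(1))
L=inv(P[...,:2].reshape(-1,2)).reshape(384,512,2)*1e3; z=P[...,2]*1e3
print("bench z",np.median(z[240:255,240:300]))
# heights in the neighbourhood, press frame grid max (ignore bed)
for y0 in range(80,-160,-20):
    print(y0,[int(np.max(z[(L[...,0]>=x0)&(L[...,0]<x0+20)&(L[...,1]>=y0)&(L[...,1]<y0+20)],initial=-9)) for x0 in range(-300,80,20)])
E
```

```text
press yaw -1.7187549920499259 [0.55030234 0.03109678] res mm [[ 0.6 -1.1]
 [ 0.6  1. ]
 [-0.4  0.9]
 [-0.8 -0.8]]
bar [[-178. -106.]
 [  37. -106.]] [[-180.  -72.]
 [  39.  -74.]]
flap pad/front [[-9. 31.]
 [43. 31.]]
stop face top [[ 55.  33.]
 [ 55. -36.]]
block ((-96.15338134765625, -1.5568923950195312), (57.65702438354492, 95.22579956054688), 88.5555419921875) [[-144.5  -29.2]
 [ -49.3  -31.6]
 [ -47.8   26.1]
 [-143.    28.5]]
bench z 0.8168639378294262
80 [76, 102, 102, 99, 86, 65, 35, 6, 14, 16, 5, 5, 4, 7, 7, 263, 262, 186, 268]
60 [31, 73, 83, 84, 81, 67, 50, 4, 17, 17, 3, 7, 6, 6, 6, 224, 263, 263, 187]
40 [5, 44, 66, 73, 72, 61, 50, 34, 14, 13, 12, 12, 12, 26, 13, 11, 227, 263, 262]
20 [7, 33, 48, 57, 60, 55, 48, 37, 45, 44, 44, 44, 43, 29, 43, 43, 43, 226, 263]
0 [5, 5, 40, 47, 50, 46, 45, 45, 46, 46, 46, 44, 45, 12, 47, 48, 50, 46, 38]
-20 [5, 5, 5, 31, 35, 35, 34, 42, 44, 45, 45, 44, 46, 12, 50, 52, 51, 49, 39]
-40 [4, 5, 5, 5, 6, 4, 5, 40, 44, 45, 43, 44, 43, 27, 36, 55, 55, 36, 38]
-60 [6, 5, 5, 5, 6, 5, 5, 13, 14, 13, 17, 15, 14, 28, 41, 57, 57, 41, 11]
-80 [6, 7, 4, 4, 4, 5, 37, 38, 39, 39, 38, 36, 37, 37, 39, 40, 39, 5, 5]
-100 [27, 27, 18, 7, 5, 44, 49, 49, 50, 48, 47, 50, 49, 48, 51, 48, 49, 5, 7]
-120 [30, 30, 19, 6, 5, 5, 49, 50, 49, 49, 51, 50, 52, 50, 51, 50, 50, 4, 5]
-140 [28, 26, 7, 5, 5, 5, 5, 5, 4, 4, 4, 5, 4, 6, 5, 6, 4, 5, 7]
```

Run:
```python
from h import *
c=dict(np.load("top0.npz")); P=pts(c); d=np.load("press.npz")
L=((P[...,:2].reshape(-1,2)-d["t"])@d["A"]).reshape(384,512,2)*1e3; z=P[...,2]*1e3
xs=list(range(-200,-135,4)); print(xs)
for y0 in range(32,-44,-4):
    print(y0,[int(np.median(q)) if len(q:=z[(L[...,0]>=x0)&(L[...,0]<x0+4)&(L[...,1]>=y0)&(L[...,1]<y0+4)]) else -9 for x0 in xs])
im=c["color"][150:220,215:305,::-1]; cv2.imwrite("pics/crop2.png",cv2.resize(im,None,fx=8,fy=8,interpolation=cv2.INTER_CUBIC))
```

```text
[-200, -196, -192, -188, -184, -180, -176, -172, -168, -164, -160, -156, -152, -148, -144, -140, -136]
32 [52, 49, 50, 47, 47, 45, 43, 42, 40, 39, 32, 23, 6, 8, 11, 8, 9]
28 [49, 47, 47, 47, 45, 44, 42, 41, 40, 38, 31, 26, 8, 10, -9, -9, -9]
24 [48, 45, 47, 47, 42, 45, 40, 41, 39, 35, 33, 31, 7, 11, 23, 38, 41]
20 [45, 44, 43, 45, 42, 41, 40, 38, 38, 37, 34, 29, 7, 9, 37, 38, 40]
16 [42, 45, 42, 42, 41, 41, 39, 36, 37, 36, 33, 30, 8, 9, 40, 41, 40]
12 [41, 42, 42, 40, 39, 39, 36, 39, 37, 34, 34, 30, 10, 7, 38, 39, 43]
8 [38, 39, 39, 38, 37, 38, 37, 37, 34, 34, 34, 34, 26, 8, 42, 38, 41]
4 [37, 38, 38, 34, 37, 36, 37, 34, 35, 33, 33, 27, 9, 7, 38, 40, 40]
0 [36, 38, 35, 32, 34, 33, 33, 36, 31, 32, 28, 23, 10, 9, 40, 38, 39]
-4 [32, 32, 31, 31, 31, 30, 32, 31, 30, 28, 24, 9, 7, 5, 37, 40, 44]
-8 [27, 26, 29, 30, 30, 27, 26, 25, 19, 2, 2, 2, 10, 9, 40, 41, 39]
-12 [3, 19, 18, 16, 2, 21, 9, 1, 1, 0, 3, 1, 9, 6, 41, 43, 41]
-16 [2, 0, 2, 1, 0, 1, 0, 1, 1, 0, 2, -1, 10, 6, 40, 40, 40]
-20 [2, 0, 0, 2, 0, 0, 2, 0, 2, 0, 2, 0, 8, 10, 38, 38, 39]
-24 [0, 0, 2, 0, 0, 1, 0, 0, 1, -1, 0, 2, 6, 9, 39, 40, 38]
-28 [0, 2, 2, 2, 0, 0, 0, 0, 4, 0, -1, 0, 10, 8, 39, 42, 40]
-32 [2, 0, 0, 0, 1, 0, 0, 3, 0, 0, 0, 0, 8, 9, 19, 21, 21]
-36 [0, 0, 0, 0, 0, 0, 2, 1, 1, -1, 1, 1, 8, 7, 11, 9, 8]
-40 [-1, 1, 2, 0, 1, 0, 0, 1, 2, 0, 2, 1, 10, 8, 9, 10, 11]
```

View pics/crop2.png

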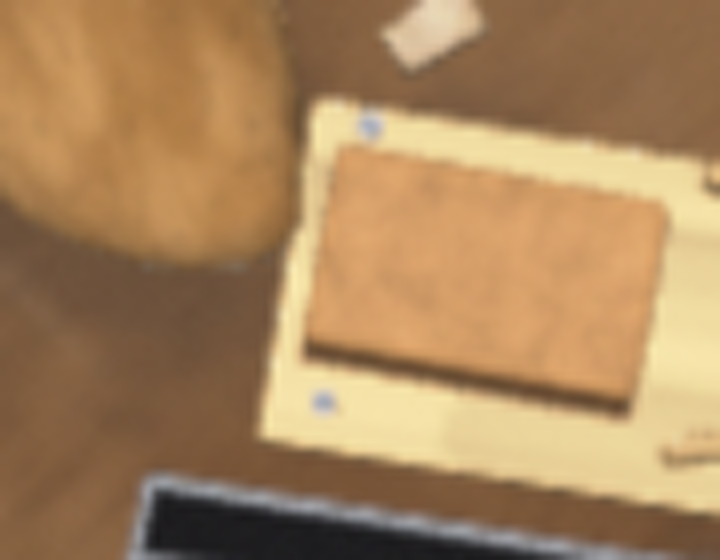

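The block choice is confirmed: the cork on the bed measures 95×58 mm on top, the other 69×42 mm. The press fit residual is about 1 mm, and the bar, flap and stop positions check out. One hazard: the shoe last reaches x −150 behind the block, down to y −10, at 33–36 mm high. So the first 25 mm of the push is done with the tips at about z 37, and only then do I lower.

Emit:
{"api": "drive_tool", "payload": {
  "targets": [
    {"tx": 0.033, "ty": -0.0365},
    {"tx": 0.033, "ty": -0.0365},
    {"tx": 0.033, "ty": -0.0365},
    {"tx": 0.033, "ty": -0.0365},
    {"tx": 0.033, "ty": -0.0365},
    {"tx": 0.033, "ty": -0.0365},
    {"tx": 0.033, "ty": -0.0365},
    {"tx": 0.033, "ty": -0.0365},
    {"tx": 0.033, "ty": -0.0365},
    {"tx": 0.033, "ty": -0.0365},
    {"tx": 0.033, "ty": -0.0365},
    {"tx": 0.033, "ty": -0.0365}
  ],
  "jaw": 0.55,
  "grip_force": 40
}}

```text
invalid input at $.targets[0]: expected keys tx, ty, tz, twist
```

Emit:
{"api": "drive_tool", "payload": {
  "targets": [
    {"twist": -8.54},
    {"twist": -8.54},
    {"twist": -8.54},
    {"twist": -8.54},
    {"twist": -8.54},
    {"twist": -8.54},
    {"twist": -8.54},
    {}
  ]
}}

```text
invalid input at $.targets[0]: expected keys tx, ty, tz, twist
```

```bash
cat >> h.py <<'E'
d=np.load("press.npz") if __import__("os").path.exists("press.npz") else None
def st():
    s=arm.observe(); p=(np.array(s["eef_pos"][:2])-d["t"])@d["A"]*1e3
    f=s["ft_force"]; fp=np.array(f[:2])@d["A"]
    print("t %.2f press x,y %s z %.1f yawerr %.2fdeg rp %s F(press) %s %.1f grip %.1f"%(s["time_s"],p.round(1),s["eef_pos"][2]*1e3,np.degrees(s["tool_rot"][2]-1.4228),np.array(s["tool_rot"][:2]).round(3),fp.round(1),f[2],s["grip_width"]*1e3)); return s
E
python3 -c "
from h import *
print(st()['joints'])"
```

```text
t 0.10 press x,y [ 608.5 -250.8] z 230.5 yawerr -59.82deg rp [-3.14 -0.  ] F(press) [ 0.4 -0.1] 0.1 grip 85.2
[-1.33160631e+00  3.13935464e-01  4.50690074e-02  1.30360134e+00
  1.82528990e-05  1.43121429e+00]
```

All four keys are required, so I resend.

Emit:
{"api": "drive_tool", "payload": {
  "targets": [
    {"tx": 0.033, "ty": -0.0365, "tz": 0, "twist": 0},
    {"tx": 0.033, "ty": -0.0365, "tz": 0, "twist": 0},
    {"tx": 0.033, "ty": -0.0365, "tz": 0, "twist": 0},
    {"tx": 0.033, "ty": -0.0365, "tz": 0, "twist": 0},
    {"tx": 0.033, "ty": -0.0365, "tz": 0, "twist": 0},
    {"tx": 0.033, "ty": -0.0365, "tz": 0, "twist": 0},
    {"tx": 0.033, "ty": -0.0365, "tz": 0, "twist": 0},
    {"tx": 0.033, "ty": -0.0365, "tz": 0, "twist": 0},
    {"tx": 0.033, "ty": -0.0365, "tz": 0, "twist": 0},
    {"tx": 0.033, "ty": -0.0365, "tz": 0, "twist": 0},
    {"tx": 0.033, "ty": -0.0365, "tz": 0, "twist": 0},
    {"tx": 0.033, "ty": -0.0365, "tz": 0, "twist": 0}
  ],
  "jaw": 0.55,
  "grip_force": 40
}}

```text
time_s: 1.3
eef_pos: [0.4187, 0.0212, 0.2312]
tool_rot: [3.141, -0.0, 0.379]
ft_force: [1.3, -0.0, 0.1]
grip_width: 0.0664
```

Emit:
{"api": "drive_tool", "payload": {
  "targets": [
    {"tx": 0, "ty": 0, "tz": 0, "twist": -8.54},
    {"tx": 0, "ty": 0, "tz": 0, "twist": -8.54},
    {"tx": 0, "ty": 0, "tz": 0, "twist": -8.54},
    {"tx": 0, "ty": 0, "tz": 0, "twist": -8.54},
    {"tx": 0, "ty": 0, "tz": 0, "twist": -8.54},
    {"tx": 0, "ty": 0, "tz": 0, "twist": -8.54},
    {"tx": 0, "ty": 0, "tz": 0, "twist": -8.54},
    {"tx": 0, "ty": 0, "tz": 0, "twist": 0}
  ]
}}

```text
time_s: 2.1
eef_pos: [0.4183, 0.0192, 0.2309]
tool_rot: [-3.141, 0.0, 1.423]
ft_force: [-0.7, -0.4, -0.0]
grip_width: 0.0659
```

```bash
python3 -c "
from h import *
print(st()['joints'])"
```

```text
t 2.10 press x,y [  31.3 -128.8] z 230.9 yawerr -0.02deg rp [-3.141  0.   ] F(press) [ 0.5 -0.7] -0.0 grip 65.9
[-1.46400174e-01  1.14030704e-02 -3.18413757e-01  1.24176391e+00
 -9.69994884e-05  1.57265961e+00]
```

Emit:
{"api": "drive_tool", "payload": {
  "targets": [
    {"tx": 0.045, "ty": 0.02, "tz": 0, "twist": 0},
    {"tx": 0.045, "ty": 0.02, "tz": 0, "twist": 0},
    {"tx": 0.045, "ty": 0.02, "tz": 0, "twist": 0},
    {"tx": 0.045, "ty": 0.02, "tz": 0, "twist": 0},
    {"tx": 0.012, "ty": 0, "tz": 0.04, "twist": 0},
    {"tx": 0, "ty": 0, "tz": 0.045, "twist": 0},
    {"tx": 0, "ty": 0, "tz": 0.045, "twist": 0},
    {"tx": 0, "ty": 0, "tz": 0.02, "twist": 0},
    {"tx": 0, "ty": 0, "tz": 0, "twist": 0}
  ]
}}

```text
time_s: 3.0
eef_pos: [0.5228, 0.1965, 0.0772]
tool_rot: [-3.134, 0.003, 1.419]
ft_force: [-0.1, -0.5, 0.5]
grip_width: 0.0663
```

Run:
```python
from h import *
st()
s=arm.read_camera("side"); t=arm.read_camera("top")
a=cv2.resize(s["color"][130:300,180:330],None,fx=3,fy=3); b=cv2.resize(t["color"][130:250,200:360],None,fx=3,fy=3)
o=np.zeros((510,800,3),np.uint8); b=b[:, :350*1]; o[:510,:450]=a; b=cv2.resize(t["color"][140:250,205:295],None,fx=3.8,fy=3.8); o[:b.shape[0],455:455+b.shape[1]]=b
cv2.imwrite("pics/look1.png",o[...,::-1]); np.savez("side1.npz",**s)
```

```text
t 3.00 press x,y [-159.5  -51.5] z 77.2 yawerr -0.21deg rp [-3.134e+00  3.000e-03] F(press) [ 0.5 -0.1] 0.5 grip 66.3
```

View pics/look1.png

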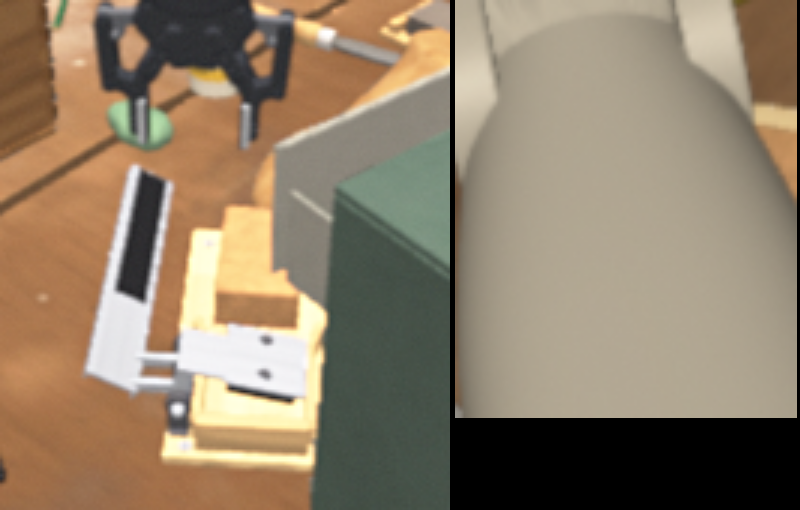

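The side view shows both tips (crop pixels (142,143) and (247,146)) above and behind the bar end and block. The arm hides the top view. I locate the tips by intersecting their rays with the plane of the finger front faces.

Run:
```python
from h import *
c=dict(np.load("side1.npz")); P=pts(c); A,t=d["A"],d["t"]
for u,v in [(227.3,177.5),(262.3,178.5)]:
    r=rot(c)@np.array([(u-c["cx"])/c["fx"],-(v-c["cy"])/c["fy"],-1]); p=np.array(c["position"])
    rp=np.r_[r[:2]@A,r[2]]; pp=np.r_[(p[:2]-t)@A,p[2]]; k=(-.149-pp[0])/rp[0]; print(((pp+k*rp)*1e3).round(1))
    uu,vv=int(u),int(v)-2; q=P[vv,uu]; print("depth",((q[:2]-t)@A*1e3).round(1),q[2]*1e3)
```

```text
[-149.   -87.7   85.7]
depth [-148.1  -88.1] 92.79137329312748
[-149.   -12.    86.9]
depth [-148.5  -12.8] 93.68385131632823
```

Emit:
{"api": "drive_tool", "payload": {
  "targets": [
    {"tx": 0, "ty": 0.001, "tz": 0.015, "twist": 0},
    {"tx": 0, "ty": 0, "tz": 0.015, "twist": 0},
    {"tx": 0, "ty": 0, "tz": 0, "twist": 0},
    {"tx": 0, "ty": 0, "tz": 0, "twist": 0}
  ]
}}

```text
time_s: 3.5
eef_pos: [0.5283, 0.1971, 0.053]
tool_rot: [3.139, -0.001, 1.421]
ft_force: [-0.2, 0.0, -0.2]
grip_width: 0.0661
```

```bash
python3 -c "
from h import *
st()"
```

```text
t 3.50 press x,y [-161.   -46.3] z 53.0 yawerr -0.09deg rp [ 3.139e+00 -1.000e-03] F(press) [-0.  -0.2] -0.2 grip 66.1
```

Emit:
{"api": "drive_tool", "payload": {
  "targets": [
    {"tx": 0, "ty": -0.003, "tz": 0.01, "twist": 0},
    {"tx": 0, "ty": 0, "tz": 0.005, "twist": 0},
    {"tx": 0, "ty": 0, "tz": 0, "twist": 0}
  ]
}}

```text
time_s: 3.8
eef_pos: [0.5235, 0.1973, 0.0357]
tool_rot: [-3.14, 0.001, 1.422]
ft_force: [0.0, 0.2, -1.0]
grip_width: 0.066
```

Emit:
{"api": "drive_tool", "payload": {
  "targets": [
    {"tx": 0, "ty": 0, "tz": 0.003, "twist": 0},
    {"tx": 0, "ty": 0, "tz": 0, "twist": 0}
  ]
}}

```text
time_s: 4.0
eef_pos: [0.5244, 0.1975, 0.0334]
tool_rot: [3.141, -0.0, 1.422]
ft_force: [0.2, -0.6, 3.6]
grip_width: 0.0663
```

Emit:
{"api": "drive_tool", "payload": {
  "targets": [
    {"tx": 0, "ty": 0, "tz": 0.003, "twist": 0},
    {"tx": 0, "ty": 0, "tz": 0, "twist": 0}
  ]
}}

```text
time_s: 4.2
eef_pos: [0.5245, 0.1976, 0.0303]
tool_rot: [3.141, -0.0, 1.422]
ft_force: [0.2, -0.8, 3.1]
grip_width: 0.0662
```

```bash
python3 -c "
from h import *
st()"
```

```text
t 4.20 press x,y [-160.9  -50. ] z 30.3 yawerr -0.04deg rp [ 3.141 -0.   ] F(press) [0.8 0.3] 3.1 grip 66.2
```

Contact with the bar came at TCP z 33.5, so the tip is about 8.5 mm above the TCP, as measured. I lower 3 mm (tip about 36) and push 30 mm.

Emit:
{"api": "drive_tool", "payload": {
  "targets": [
    {"tx": 0, "ty": 0, "tz": 0.003, "twist": 0},
    {"tx": -0.003, "ty": 0, "tz": 0, "twist": 0},
    {"tx": -0.003, "ty": 0, "tz": 0, "twist": 0},
    {"tx": -0.003, "ty": 0, "tz": 0, "twist": 0},
    {"tx": -0.003, "ty": 0, "tz": 0, "twist": 0}
  ]
}}

```text
time_s: 4.7
eef_pos: [0.5232, 0.1857, 0.0277]
tool_rot: [3.14, -0.001, 1.422]
ft_force: [2.3, 4.0, 4.2]
grip_width: 0.0664
```

Emit:
{"api": "drive_tool", "payload": {
  "targets": [
    {"tx": -0.003, "ty": 0, "tz": 0, "twist": 0},
    {"tx": -0.003, "ty": 0, "tz": 0, "twist": 0},
    {"tx": -0.003, "ty": 0, "tz": 0, "twist": 0},
    {"tx": -0.003, "ty": 0, "tz": 0, "twist": 0},
    {"tx": -0.003, "ty": 0, "tz": 0, "twist": 0},
    {"tx": -0.003, "ty": 0, "tz": 0, "twist": 0},
    {"tx": 0, "ty": 0, "tz": 0, "twist": 0}
  ]
}}

```text
time_s: 5.4
eef_pos: [0.5196, 0.1673, 0.0272]
tool_rot: [-3.141, 0.0, 1.422]
ft_force: [2.0, 2.6, 5.5]
grip_width: 0.0659
```

Run:
```python
from h import *
st()
s=arm.read_camera("side"); a=cv2.resize(s["color"][140:290,205:305],None,fx=4,fy=4,interpolation=cv2.INTER_CUBIC)
cv2.imwrite("pics/look2.png",a[...,::-1]); np.savez("side2.npz",**s)
```

```text
t 5.40 press x,y [-130.1  -50.5] z 27.2 yawerr -0.06deg rp [-3.141  0.   ] F(press) [-2.9  1.6] 5.5 grip 65.9
```

View pics/look2.png

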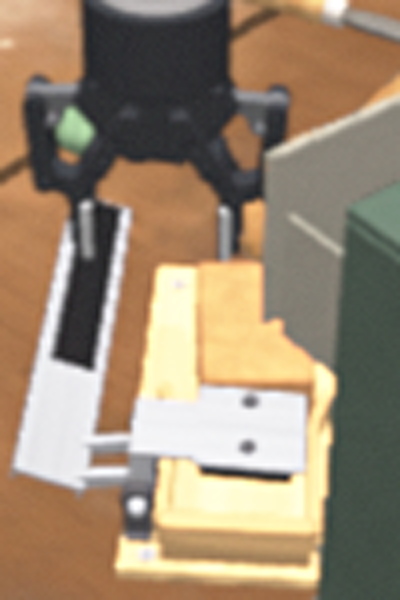

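The block moved ahead with B behind it; its top-left edge runs from crop (198,262) to (201,383). I cast these to check yaw and position.

Run:
```python
from h import *
c=dict(np.load("side2.npz")); A,t=d["A"],d["t"]
im=c["color"][140:290,205:305]; hsv=cv2.cvtColor(im,cv2.COLOR_RGB2HSV)
q=np.array([(199,263),(202,383),(228,265)])/4+[205,140]-.4
print("block edge rear,front; rear mid",((cast(c,q,.041)-t)@A*1e3).round(1))
q=np.array([(157,266),(118,575)])/4+[205,140]-.4; print("bed ref (-152,-54),(70,-54)",((cast(c,q,.008)-t)@A*1e3).round(1))
P=pts(c)[140:290,205:305]; L=((P[...,:2].reshape(-1,2)-t)@A).reshape(150,100,2)*1e3; z=P[...,2]
m=(abs(z-.041)<.006)&(L[...,0]<-12)&(L[...,0]>-130)&(L[...,1]>-45)&(L[...,1]<45)&(hsv[...,0]>11)&(hsv[...,0]<19)
for a in range(-125,-15,8):
    k=m&(L[...,0]>=a)&(L[...,0]<a+8)
    if k.sum()>4: print(a,k.sum(),L[k][:,1].min().round(1),L[k][:,1].max().round(1))
```

```text
block edge rear,front; rear mid [[-112.7  -26.6]
 [ -18.9  -19.6]
 [-112.1  -11. ]]
bed ref (-152,-54),(70,-54) [[-149.6  -52.3]
 [  75.6  -52.2]]
-117 17 -27.4 4.9
-85 6 -25.4 6.0
-77 7 -25.0 14.5
-69 10 -24.6 16.5
-61 10 -24.0 20.9
-53 9 -23.5 29.1
-45 5 -21.1 33.1
-29 53 -20.4 33.3
```

The block is at x about −68, y about +4 and yaw about +0.07, with its front corner near the +y flare. I back off 2 mm, open the jaw slightly, shift so B is at y about +5 (which corrects the yaw), then press the bar down.

Emit:
{"api": "drive_tool", "payload": {
  "targets": [
    {"tx": 0.0025, "ty": 0, "tz": 0, "twist": 0},
    {"tx": 0, "ty": 0.006, "tz": -0.001, "twist": 0},
    {"tx": 0, "ty": 0.007, "tz": -0.001, "twist": 0},
    {"tx": 0, "ty": 0, "tz": 0, "twist": 0},
    {"tx": 0, "ty": 0, "tz": 0.004, "twist": 0},
    {"tx": 0, "ty": 0, "tz": 0.004, "twist": 0},
    {"tx": 0, "ty": 0, "tz": 0, "twist": 0}
  ],
  "jaw": 0.74
}}

```text
time_s: 6.15
eef_pos: [0.5326, 0.1682, 0.0208]
tool_rot: [-3.141, 0.0, 1.422]
ft_force: [0.2, -0.7, 4.4]
grip_width: 0.0745
```

Emit:
{"api": "drive_tool", "payload": {
  "targets": [
    {"tx": 0, "ty": 0, "tz": 0.003, "twist": 0},
    {"tx": 0, "ty": 0, "tz": 0.003, "twist": 0},
    {"tx": 0, "ty": 0, "tz": 0, "twist": 0}
  ]
}}

```text
time_s: 6.45
eef_pos: [0.533, 0.1682, 0.0154]
tool_rot: [3.141, 0.0, 1.422]
ft_force: [-0.9, -0.9, 7.8]
grip_width: 0.074
```

Emit:
{"api": "drive_tool", "payload": {
  "targets": [
    {"tx": 0, "ty": 0, "tz": 0.003, "twist": 0},
    {"tx": 0, "ty": 0, "tz": 0, "twist": 0},
    {"tx": 0, "ty": 0, "tz": 0, "twist": 0}
  ]
}}

```text
time_s: 6.75
eef_pos: [0.5333, 0.1681, 0.0129]
tool_rot: [3.14, 0.0, 1.422]
ft_force: [-0.0, -1.3, 7.5]
grip_width: 0.0744
```

```bash
cat > look.py <<'E'
import sys
from h import *
st()
c=arm.read_camera("side"); n=sys.argv[1]; np.savez(f"side{n}.npz",**c)
cv2.imwrite(f"pics/look{n}.png",cv2.resize(c["color"][140:290,205:305,::-1],None,fx=4,fy=4,interpolation=cv2.INTER_CUBIC))
E
python3 look.py 3
```

```text
t 6.75 press x,y [-133.  -37.] z 12.9 yawerr -0.04deg rp [3.14 0.  ] F(press) [1.3 0.1] 7.5 grip 74.4
```

View pics/look3.png

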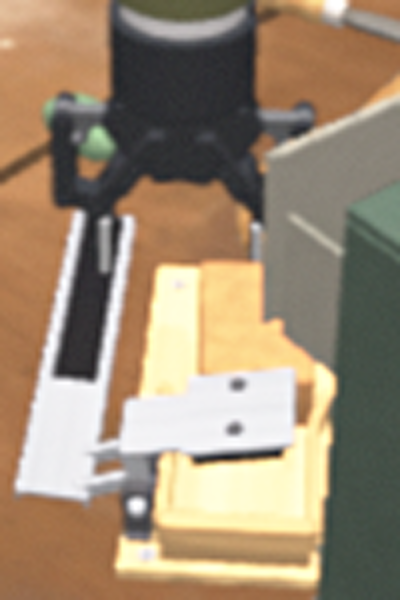

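The flap is visibly opening, with the finger centred on the tread at about (105,250). I lower a little more and measure the flap angle from the depth map.

Emit:
{"api": "drive_tool", "payload": {
  "targets": [
    {"tx": 0, "ty": 0, "tz": 0.002, "twist": 0},
    {"tx": 0, "ty": 0, "tz": 0, "twist": 0}
  ]
}}

```text
time_s: 7.0
eef_pos: [0.5338, 0.168, 0.0111]
tool_rot: [3.14, 0.0, 1.422]
ft_force: [1.6, -2.3, 8.5]
grip_width: 0.0741
```

```bash
cat > flap.py <<'E'
from h import *
st(); c=arm.read_camera("side"); A,t=d["A"],d["t"]; np.savez("sideF.npz",**c)
def ang(c):
    P=pts(c); L=np.dstack([((P[...,:2].reshape(-1,2)-t)@A).reshape(384,512,2),P[...,2]])*1e3
    hsv=cv2.cvtColor(c["color"],cv2.COLOR_RGB2HSV); m=(hsv[...,1]<50)&(L[...,0]>-6)&(L[...,0]<41)&(L[...,1]>-20)&(L[...,1]<24)&(L[...,2]>33)
    q=L[m]; a=np.polyfit(q[:,1],q[:,2],1); return len(q),np.arctan(a[0])
print("flap slope now",ang(c),"start",ang(dict(np.load("side0.npz"))),"prev",ang(dict(np.load("side3.npz"))) )
E
python3 flap.py
```

```text
t 7.00 press x,y [-133.   -36.5] z 11.1 yawerr -0.04deg rp [3.14 0.  ] F(press) [2.  1.9] 8.5 grip 74.1
flap slope now (399, np.float64(0.2179968747596686)) start (409, np.float64(-0.1973690587827887)) prev (413, np.float64(0.17595732678915474))
```

Flap angle now is 0.218+0.197 ≈ 0.415 rad, so the flap is held open. Now I push.

Emit:
{"api": "drive_tool", "payload": {
  "targets": [
    {"tx": -0.004, "ty": 0, "tz": 0, "twist": 0},
    {"tx": -0.004, "ty": 0, "tz": 0, "twist": 0},
    {"tx": -0.004, "ty": 0, "tz": 0, "twist": 0},
    {"tx": -0.004, "ty": 0, "tz": 0, "twist": 0},
    {"tx": -0.004, "ty": 0, "tz": 0, "twist": 0},
    {"tx": 0, "ty": 0, "tz": 0, "twist": 0}
  ]
}}

```text
time_s: 7.65
eef_pos: [0.5318, 0.15, 0.0117]
tool_rot: [3.138, -0.004, 1.422]
ft_force: [0.6, 4.1, 8.1]
grip_width: 0.0743
```

Emit:
{"api": "drive_tool", "payload": {
  "targets": [
    {"tx": -0.004, "ty": 0, "tz": 0, "twist": 0},
    {"tx": -0.004, "ty": 0, "tz": 0, "twist": 0},
    {"tx": -0.004, "ty": 0, "tz": 0, "twist": 0},
    {"tx": -0.004, "ty": 0, "tz": 0, "twist": 0},
    {"tx": -0.004, "ty": 0, "tz": 0, "twist": 0},
    {"tx": 0, "ty": 0, "tz": 0, "twist": 0}
  ]
}}

```text
time_s: 8.25
eef_pos: [0.529, 0.1302, 0.0117]
tool_rot: [3.138, -0.004, 1.422]
ft_force: [1.3, 4.3, 9.0]
grip_width: 0.0744
```

```bash
python3 flap.py; python3 look.py 4
```

```text
t 8.25 press x,y [-94.9 -35.7] z 11.7 yawerr -0.02deg rp [ 3.138 -0.004] F(press) [-4.4  0.6] 9.0 grip 74.4
flap slope now (409, np.float64(0.20440077103872345)) start (409, np.float64(-0.1973690587827887)) prev (413, np.float64(0.17595732678915474))
t 8.30 press x,y [-94.9 -35.7] z 11.7 yawerr -0.02deg rp [ 3.138 -0.004] F(press) [-5.5  1.5] 9.0 grip 74.1
```

View pics/look4.png

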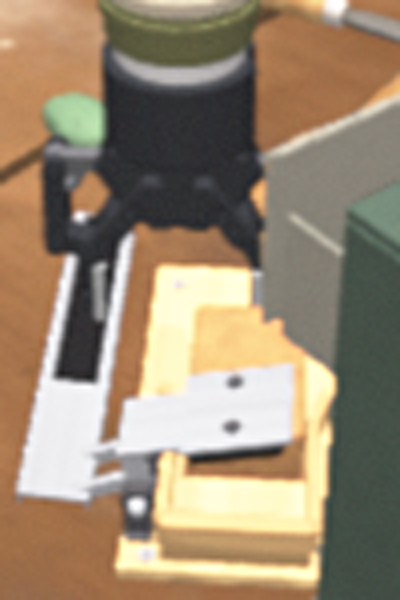

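The block is in the channel and its front shows under the flap at (245,470), square to the bed. Flap at about 0.40 rad. I continue to the stop.

Emit:
{"api": "drive_tool", "payload": {
  "targets": [
    {"tx": -0.004, "ty": 0, "tz": 0, "twist": 0},
    {"tx": -0.004, "ty": 0, "tz": 0, "twist": 0},
    {"tx": -0.004, "ty": 0, "tz": 0, "twist": 0},
    {"tx": -0.004, "ty": 0, "tz": 0, "twist": 0},
    {"tx": -0.004, "ty": 0, "tz": 0, "twist": 0},
    {"tx": -0.004, "ty": 0, "tz": 0, "twist": 0},
    {"tx": -0.004, "ty": 0, "tz": 0, "twist": 0},
    {"tx": -0.004, "ty": 0, "tz": 0, "twist": 0},
    {"tx": -0.004, "ty": 0, "tz": 0, "twist": 0},
    {"tx": 0, "ty": 0, "tz": 0, "twist": 0}
  ]
}}

```text
time_s: 9.35
eef_pos: [0.5236, 0.0945, 0.0117]
tool_rot: [3.138, -0.004, 1.423]
ft_force: [0.8, 4.5, 8.6]
grip_width: 0.0743
```

Emit:
{"api": "drive_tool", "payload": {
  "targets": [
    {"tx": -0.003, "ty": 0, "tz": 0, "twist": 0},
    {"tx": -0.003, "ty": 0, "tz": 0, "twist": 0},
    {"tx": 0, "ty": 0, "tz": 0, "twist": 0}
  ]
}}

```text
time_s: 9.65
eef_pos: [0.5228, 0.0888, 0.0117]
tool_rot: [3.138, -0.004, 1.423]
ft_force: [2.4, 6.9, 9.0]
grip_width: 0.0747
```

```bash
python3 flap.py
```

```text
t 9.65 press x,y [-53.  -35.7] z 11.7 yawerr -0.01deg rp [ 3.138 -0.004] F(press) [-7.2  1.4] 9.0 grip 74.7
flap slope now (422, np.float64(-0.4514184735440045)) start (409, np.float64(-0.1973690587827887)) prev (413, np.float64(0.17595732678915474))
```

Emit:
{"api": "drive_tool", "payload": {
  "targets": [
    {"tx": -0.002, "ty": 0, "tz": 0, "twist": 0},
    {"tx": 0, "ty": 0, "tz": 0, "twist": 0}
  ]
}}

```text
time_s: 9.9
eef_pos: [0.5225, 0.087, 0.0117]
tool_rot: [3.138, -0.004, 1.423]
ft_force: [1.6, 6.1, 9.1]
grip_width: 0.0745
```

Emit:
{"api": "drive_tool", "payload": {
  "targets": [
    {"tx": -0.002, "ty": 0, "tz": 0, "twist": 0},
    {"tx": 0, "ty": 0, "tz": 0, "twist": 0}
  ]
}}

```text
time_s: 10.1
eef_pos: [0.5222, 0.0851, 0.0117]
tool_rot: [3.138, -0.005, 1.423]
ft_force: [2.4, 6.6, 8.8]
grip_width: 0.0743
```

```bash
python3 look.py 5
```

```text
t 10.10 press x,y [-49.2 -35.8] z 11.7 yawerr 0.02deg rp [ 3.138 -0.005] F(press) [-6.8  1.4] 8.8 grip 74.3
```

View pics/look5.png

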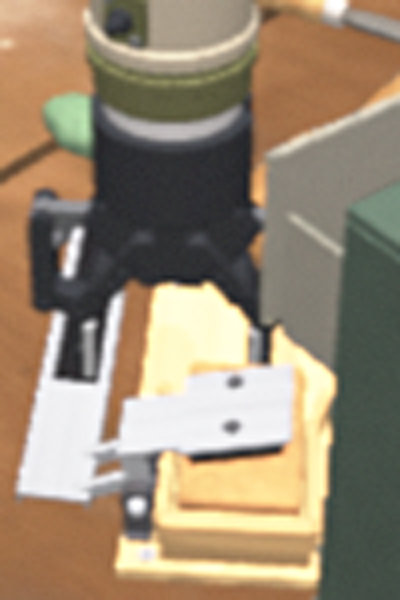

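The block's front top edge (about (180–297, 508)) is close to the stop, but the force has not jumped yet. I push in small steps until it does.

Emit:
{"api": "drive_tool", "payload": {
  "targets": [
    {"tx": -0.002, "ty": 0, "tz": 0, "twist": 0},
    {"tx": 0, "ty": 0, "tz": 0, "twist": 0}
  ]
}}

```text
time_s: 10.35
eef_pos: [0.5221, 0.085, 0.0118]
tool_rot: [3.138, -0.009, 1.425]
ft_force: [1.9, 13.8, 9.5]
grip_width: 0.0742
```

Emit:
{"api": "drive_tool", "payload": {
  "targets": [
    {"tx": -0.002, "ty": 0, "tz": 0, "twist": 0},
    {"tx": 0, "ty": 0, "tz": 0, "twist": 0}
  ]
}}

```text
time_s: 10.55
eef_pos: [0.522, 0.0848, 0.012]
tool_rot: [3.138, -0.012, 1.427]
ft_force: [1.8, 19.8, 8.8]
grip_width: 0.0739
```

Run:
```python
from h import *
st(); c=dict(np.load("side5.npz")); q=np.array([(190,507),(240,509),(290,512)])/4+[205,140]-.4
print("front at look5 (+3..5 bias)",((cast(c,q,.041)-d["t"])@d["A"]*1e3).round(1))
```

```text
t 10.55 press x,y [-49.  -35.9] z 12.0 yawerr 0.24deg rp [ 3.138 -0.012] F(press) [-19.9  -1.1] 8.8 grip 73.9
front at look5 (+3..5 bias) [[ 62.6 -20.3]
 [ 62.4   2.1]
 [ 62.7  24.6]]
```

The force jumped to 20 N with the TCP stalled at x −49 (expected −51), so the block is seated. I back off along the bar, then lift.

Emit:
{"api": "drive_tool", "payload": {
  "targets": [
    {"tx": 0.004, "ty": 0, "tz": 0, "twist": 0},
    {"tx": 0.005, "ty": 0, "tz": 0, "twist": 0},
    {"tx": 0.005, "ty": 0, "tz": 0, "twist": 0},
    {"tx": 0.005, "ty": 0, "tz": 0, "twist": 0},
    {"tx": 0, "ty": 0, "tz": 0, "twist": 0},
    {"tx": 0, "ty": 0, "tz": -0.003, "twist": 0},
    {"tx": 0, "ty": 0, "tz": -0.003, "twist": 0},
    {"tx": 0, "ty": 0, "tz": -0.003, "twist": 0},
    {"tx": 0, "ty": 0, "tz": -0.003, "twist": 0},
    {"tx": 0, "ty": 0, "tz": -0.005, "twist": 0},
    {"tx": 0, "ty": 0, "tz": -0.01, "twist": 0},
    {"tx": 0, "ty": 0, "tz": -0.02, "twist": 0}
  ]
}}

```text
time_s: 11.75
eef_pos: [0.5209, 0.0982, 0.0566]
tool_rot: [-3.138, 0.001, 1.422]
ft_force: [-1.1, -0.7, 0.4]
grip_width: 0.0744
```

Emit:
{"api": "drive_tool", "payload": {
  "targets": [
    {"tx": 0, "ty": 0, "tz": -0.04, "twist": 0},
    {"tx": 0, "ty": 0, "tz": -0.04, "twist": 0},
    {"tx": 0, "ty": 0, "tz": -0.04, "twist": 0},
    {"tx": 0, "ty": 0, "tz": -0.04, "twist": 0},
    {"tx": 0, "ty": -0.04, "tz": 0, "twist": 0},
    {"tx": 0, "ty": -0.04, "tz": 0, "twist": 0},
    {"tx": 0, "ty": -0.04, "tz": 0, "twist": 0},
    {"tx": 0, "ty": 0, "tz": 0, "twist": 0},
    {"tx": 0, "ty": 0, "tz": 0, "twist": 0}
  ]
}}

```text
time_s: 12.65
eef_pos: [0.4035, 0.1161, 0.218]
tool_rot: [3.14, -0.0, 1.423]
ft_force: [0.8, -0.0, -0.0]
grip_width: 0.0745
```

```bash
python3 flap.py
python3 - <<'E'
from h import *
A,t=d["A"],d["t"]
s=dict(np.load("sideF.npz")); c=arm.read_camera("top"); np.savez("topE.npz",**c)
o=np.zeros((600,800,3),np.uint8); o[:,:400]=cv2.resize(s["color"][140:290,205:305],(400,600)); o[:400,405:795]=cv2.resize(c["color"][140:250,240:347],(390,400))
cv2.imwrite("pics/end.png",o[...,::-1])
c0=dict(np.load("top0.npz")); df=cv2.absdiff(c["color"],c0["color"]).max(2)
for n,(u,v) in dict(bottle=(145,182),tape=(275,127),putty=(183,219),pen=(320,273),offcut=(269,153),smallcork=(384,234)).items(): print(n,np.median(df[v-10:v+10,u-10:u+10]),end="; ")
E
```

```text
t 12.65 press x,y [ -62.5 -157.7] z 218.0 yawerr 0.01deg rp [ 3.14 -0.  ] F(press) [-0.1  0.8] -0.0 grip 74.5
flap slope now (415, np.float64(-0.018620834520667845)) start (409, np.float64(-0.1973690587827887)) prev (413, np.float64(0.17595732678915474))
bottle 20.0; tape 16.0; putty 17.0; pen 109.0; offcut 15.0; smallcork 22.0;
```

View pics/end.png

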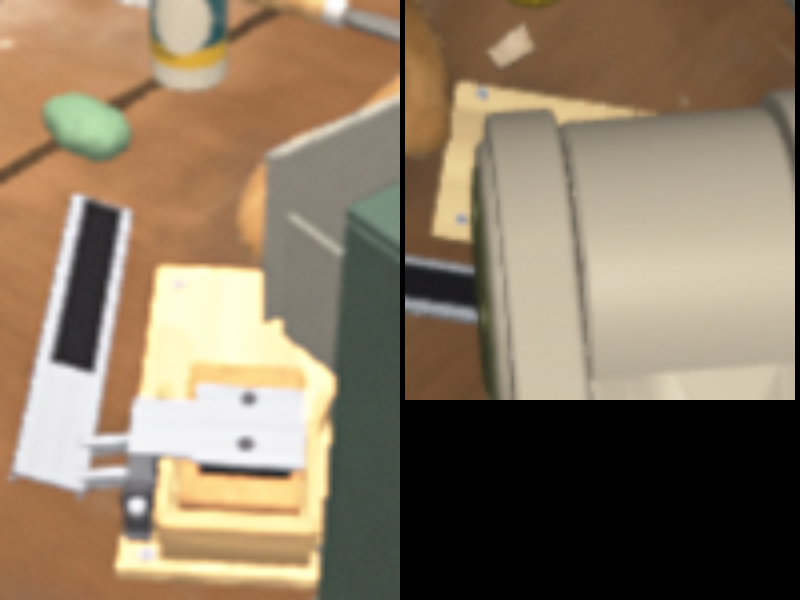

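The flap has come down on the block: 0.18 rad measured against 0.20 nominal. The block lies square at the stop with its front edge unchanged since contact at about (180–300, 508). The hand is clear with zero force, so I hand in.

```bash
python3 -c "
from h import *
print(arm.finish_job())"
```

```text
the job is handed in; nothing more can be done
None
```

The job is handed in after 12.7 s. The block is against the stop, the flap is down on it, and the hand is clear.

**What I did:**
- I chose the larger cork block, on the bed (95 × 58 mm on top; the look-alike measures 69 × 42 mm).
- A shoe last stood right behind the block, so I pushed the first 25 mm or so with the fingertips just above it. In this part the finger on the thumb bar pressed it only slightly.
- With the block at x about −68 mm, I pressed the bar fully to hold the flap at about 0.41 rad.
- I then pushed the block to the stop, backed off along the bar and lifted the hand, which let the flap down.

**Last checks:**
- **At the stop:** the force rose from 7 to 20 N and the tool stalled at x −49 mm, where I expected about −51. The side camera put the block's front edge at x 62 mm, but the stop is at 56. That camera read 2 to 6 mm too far along x at the bed corners, so I trusted the force.
- **Flap:** it measured about 0.18 rad after release, inside the required 0.14 to 0.25. One earlier reading, near the stop, came out wrong (−0.45 rad slope), probably because the gripper was in view. The flap still looked open in the next picture.
- **Block pose:** it looked square between the rails in the last side picture. I did not measure its final y position or angle.
- **Hand:** it was about 0.2 m up, with no force on it.
- **Other things on the bench:** the last top picture showed no sign of movement for the bottle, tape, putty, offcut or small cork block. The pen could not be checked there because its spot had changed, probably hidden by the arm. The hand never came low near it.

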